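# Wind the mainspring test stand and engage its clutch collar

### The arm

A 6-joint arm with a two-finger parallel gripper is mounted at the origin on a cart in front of the work surface, level with it; the furniture and walls round the work are solid. World frame = base frame: x ahead of the robot, y to its left, z up, the work surface at z = 0. Lengths are in mm, angles in rad, forces in N, time in s.
With the tool pointing down it reaches from about 325 to 875 mm from the base axis. Payload 4.4 kg.
Tool frame: the origin (TCP) lies midway between the tips of the shut fingers; the grasp point (between the pads) lies behind it (robot.tcp_to_grasp is the z of the grasp point in the tool frame, in mm); z points along the fingers, x is the direction in which the jaws open and shut, and the axes are right-handed (so a half turn about z gives the same grasp; the last joint's range is limited). The gripper opens to 85 mm and grips with 20 to 120 N. Pads are 22 mm wide; open, the fingers measure 114 mm over their backs; the gripper's body (76 mm by 85 mm) begins 54 mm behind the grasp point. The pads swing forward as they close: fully open they stand 13 mm farther back than shut.
Start: joints at [1.087, 0.207, 1.542, -0, 1.393, -0.15], TCP at [188.4, 543.261, 231.282] pointing down, gripper open.
Joint ranges: [-2.73, 2.73], [-0.86, 2.22], [0.23, 2.46], [-1.11, 4.25], [0.08, 2.63], [-2.82, 2.82]. Speed limits (rad/s): [2.79, 2.79, 3.14, 3.14, 3.14, 3.14].

### API

Orientations are given as a 3x3 rotation matrix whose columns are the frame's x, y, z axes.
In Python, from bench import robot gives the robot as it stands. The module is installed in compiled form; this text tells all that it offers.
- The arm moves only by the shell command python3 -m handwheel 'ROWS' [FORCE]. ROWS is a JSON object of lists of equal length, an entry for each row: "dr": the turn, a rotation vector about the world's x, y, z in degrees, a list of three; "xyz": the shift along the world's x, y, z in mm, a list of three; "grip": the opening in per cent of the stroke, from 0 (shut) to 100 (fully open). A call has 1 to 20 rows; each row is the pose to reach, as a shift and turn from the pose commanded when the call began; what a row does not reach only later rows make up. A row lasts 1/10 s, in which the tool goes at most 50 mm and 8.59 degrees, less where a joint would pass 70% of its speed; a pose out of reach is approached as far as the arm can. A call with a gripper value outside its range is refused whole. The fingers move at their own pace and stop on an object; FORCE is the grip in N (left out, the last holds). Time passes only in rows, so rows that repeat a pose let the fingers close. It gives the time, the measured TCP pose, the force and the opening at its end, in the units of the state.
- robot.sense(): the state, without advancing time (a new reading comes with each control period).
- robot.capture(name): name is "scene" or "side" or "wrist"; returns the picture (400x640x3 uint8, red, green, blue); there is no depth.
- robot.calibration(name): a dict with "fx", "fy", "cx", "cy" (pixels), "R" (3x3) and "t" (3): a world point X has camera coordinates R X + t; the wrist camera has in their place "hand_eye" (4x4, takes a point from camera to tool coordinates, whose origin is the TCP and whose axes are the tool frame's). Camera axes: x right, y down, z forward; pixel columns grow to the right and rows downward; lengths in mm; the calibration is good to about 2 mm. A picture is of the moment at which its call begins: read the wrist's pose just before it. calibration takes no time and is no camera call.
- robot.close_job(): hands the job in, once; it reports no verdict.
The state is a dict: "time_s": time; "joint_pos": joint angles; "joint_vel": joint speeds; "joint_torque": joint torques, N m; "position": TCP position; "orientation": TCP orientation; "contact_force": force on the tool from outside, world axes, zero at the start; "wrist_torque": the same for the moment, N m; "gripper_width": opening from 0.0 (shut) to 1.0 (fully open).
Only numpy, scipy, OpenCV 4.12 (cv2) and the standard library are available. Lean on these libraries where they do the work, as an engineer would, in place of code of your own. Each camera call takes 0.05 s, during which the arm holds its last target.

### The job

Get the blue mainspring test stand ready to run: wind its brass wing key clockwise (seen from above) up to its stop, which takes several partial turns, then turn the dark knurled collar clockwise until its hidden keyway drops over the pin, and push the collar down fully home. The collar is sprung, so finish while still holding it pushed home; do not let go. Leave the marker pen, the parts tin and the screwdriver beside the stand where they are.

Things in the scene. Friction and masses are not known exactly. Their poses are not given: they have to be found in the camera images.
- stand: Blue gear housing (74 x 190 mm, top 34 mm above the worktop) on a dark base plate 96 x 214 x 8 mm, fixed to the worktop. Origin: centre of its underside; y runs along its length: the wing key's upright axis stands at y = +58 mm, the collar's at y = -58 mm (both x = 0).
- winding_key (a joint): Turn of the brass wing key, rad: 0 unwound, grows as it turns clockwise seen from above, firm stop at 2.8. Turning takes about 0.07 to 0.11 N m. A pawl holds it where it is left. A red pointer under the wings, along the key's +x, meets the green stop post on the housing when the key is fully wound.
- key_grip (a point): Centre of the key's wings, on the key's axis, 67 mm above the worktop; it turns with the key: x points along the wings, y across them. Each round wing reaches 28 mm out from the axis; the wings are 9 mm thick, stand 54 to 80 mm above the worktop, and have free room below down to 42 mm.
- collar_top (a point): Centre of the dark knurled collar's top face, on its upright axis, 75 mm above the worktop while up; it rides up and down with the collar but does not turn (axes as the stand's). Collar: 44 mm in diameter (46 over the knurls), 25 mm high, a brass stub 12 mm wide stands 5 mm above its top; 16 mm free below it while up.
- collar_travel (a joint): How far the collar is down, m: 0 up, 0.009 fully home. A spring lifts it (2 N at the top, 7 N at home). Off the pin it stops at about 0.002. It turns easily either way under light push; its keyway cannot be seen and starts 0.4 to 1.4 rad short of the pin (turn clockwise from above). The pin enters within about 0.13 rad either side of true.
- marker: Black marker pen with a white band, 134 mm long, 12 mm thick, lying loose near one end of the stand. Origin: centre of its underside. To be left alone.
- parts_tin: Small round aluminium parts tin with a glazed lid, 47 mm wide, 14 mm high, loose near the other end of the stand. Origin: centre of its underside. To be left alone.
- screwdriver: Small steel screwdriver with a yellow ring, 100 mm long, 12 mm thick, lying loose behind the stand. Origin: centre of its underside. To be left alone.

How it is judged:
By the outcome, as a careful person would: the job done as asked, in the order asked, and still so for the second after the job is handed in, while the arm keeps its last pose, push and grip.
It also fails if it takes over 58 s, if anything falls off the work surface, if the arm or the gripper's body presses on something with over 40 N, if the wrist force passes 120 N, or if a joint passes its speed limit or range.

## Working session

There is one attempt and no reset: what is moved stays moved. The work goes in short steps, Python scripts to look and compute and a shell command to move; the robot and the scene stay as the last step left them, time stands still between calls to the robot, and variables do not carry over. Pictures are saved under pics/ and viewed, and the job is handed in when it is done.

```bash
mkdir -p pics; python3 - <<'E'
from bench import robot
import cv2
s=robot.sense();print(s)
print(robot.tcp_to_grasp)
for n in("scene","side","wrist"):
    im=robot.capture(n);cv2.imwrite(f"pics/{n}0.png",im[:,:,::-1])
    print(n,robot.calibration(n))
E
```

```text
{'time_s': 0.0, 'joint_pos': array([ 1.08651819e+00,  2.07460498e-01,  1.54296150e+00, -1.24015949e-05,
        1.39347913e+00, -1.50481870e-01]), 'joint_vel': array([-0.0012872 , -0.00023026,  0.00071919,  0.00096505, -0.00021582,
        0.00035558]), 'joint_torque': array([ 6.95195322e-04, -3.83010042e+01, -2.91605669e+01,  6.88966384e-05,
        1.01890118e-02, -1.62856470e-06]), 'position': array([188.03752664, 542.58581203, 230.09917427]), 'orientation': array([[ 3.27628816e-01,  9.44805920e-01, -1.06395079e-03],
       [ 9.44803758e-01, -3.27630373e-01, -2.04870663e-03],
       [-2.28421275e-03, -3.34009376e-04, -9.99997335e-01]]), 'contact_force': array([0.53495021, 0.52880311, 0.03950222]), 'wrist_torque': array([-0.00566611,  0.01487177,  0.02432748]), 'gripper_width': 1.0032955193405455}
-18.700000000000003
scene {'fx': 426.428152802707, 'fy': 426.428152802707, 'cx': 321.35920425261145, 'cy': 199.7555335003364, 'R': array([[ 0.82869269, -0.55956179, -0.01261062],
       [-0.45280826, -0.65701037, -0.60274544],
       [ 0.32898801,  0.50520093, -0.79783389]]), 't': array([
[... 162 characters left out ...]
ay([[ 8.99851041e-01, -4.36196638e-01, -7.72580373e-04],
       [-2.38815642e-01, -4.91180604e-01, -8.37680550e-01],
       [ 3.65013964e-01,  7.53972219e-01, -5.46159957e-01]]), 't': array([-511.59957838,  165.52258423,  771.33983148])}
wrist {'fx': 304.7234336618485, 'fy': 304.7234336618485, 'cx': 319.15308097560984, 'cy': 199.02967238000207, 'hand_eye': array([[ 9.99999492e-01, -7.78212283e-04,  6.41202090e-04,
        -3.36134464e-01],
       [ 5.60785820e-04,  9.57703106e-01,  2.87757617e-01,
        -7.33682120e+01],
       [-8.38017745e-04, -2.87757111e-01,  9.57703056e-01,
        -1.42543785e+02],
       [ 0.00000000e+00,  0.00000000e+00,  0.00000000e+00,
         1.00000000e+00]])}
```

View pics/scene0.png

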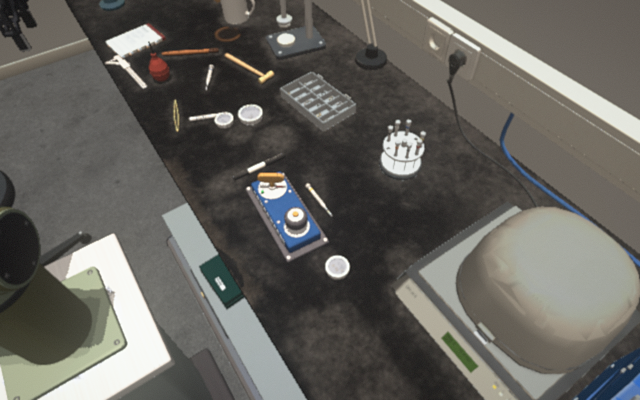

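View pics/side0.png

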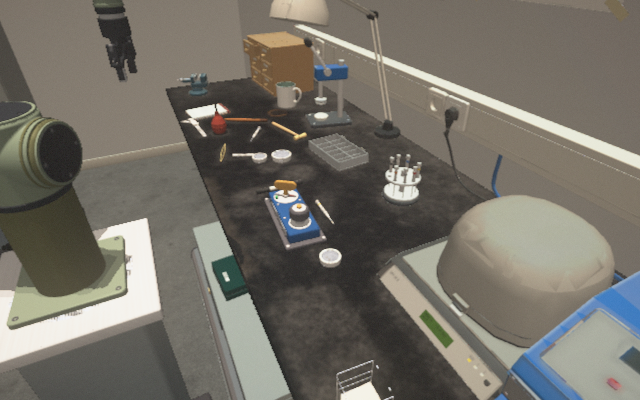

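View pics/wrist0.png

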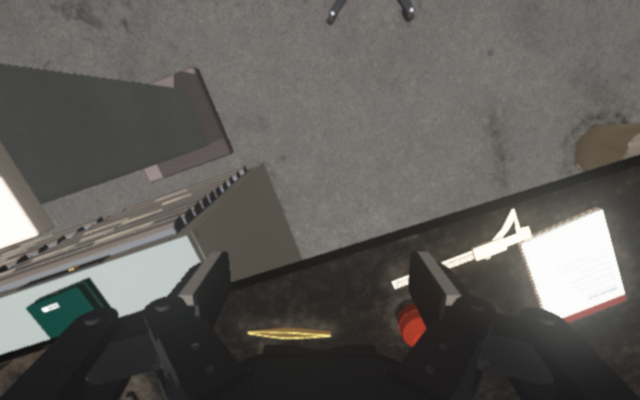

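```bash
cat > h.py <<'E'
from bench import robot
import numpy as np, cv2
def ray(n,u,v,pose=None):
    c=robot.calibration(n)
    d=np.array([(u-c['cx'])/c['fx'],(v-c['cy'])/c['fy'],1.])
    if n=='wrist':
        p,Rt=pose;H=c['hand_eye']
        return Rt@H[:3,3]+p, Rt@(H[:3,:3]@d)
    return -c['R'].T@c['t'], c['R'].T@d
def atz(n,u,v,z,pose=None):
    o,d=ray(n,u,v,pose); return o+d*(z-o[2])/d[2]
def proj(n,X,pose=None):
    c=robot.calibration(n);X=np.asarray(X,float)
    if n=='wrist':
        p,Rt=pose;H=c['hand_eye'];Y=H[:3,:3].T@(Rt.T@(X-p)-H[:3,3])
    else: Y=c['R']@X+c['t']
    return np.array([c['cx']+c['fx']*Y[0]/Y[2],c['cy']+c['fy']*Y[1]/Y[2]])
def pose():
    s=robot.sense();return s['position'],s['orientation']
def crop(im,u0,v0,u1,v1,k,f):
    cv2.imwrite(f,cv2.resize(im[v0:v1,u0:u1,::-1],None,fx=k,fy=k,interpolation=cv2.INTER_CUBIC))
E
python3 - <<'E'
from h import *
crop(cv2.imread('pics/scene0.png')[:,:,::-1],220,140,370,290,4,'pics/s0c.png')
crop(cv2.imread('pics/side0.png')[:,:,::-1],230,160,360,280,5,'pics/d0c.png')
E
```

```text
(no output)
```

View pics/s0c.png

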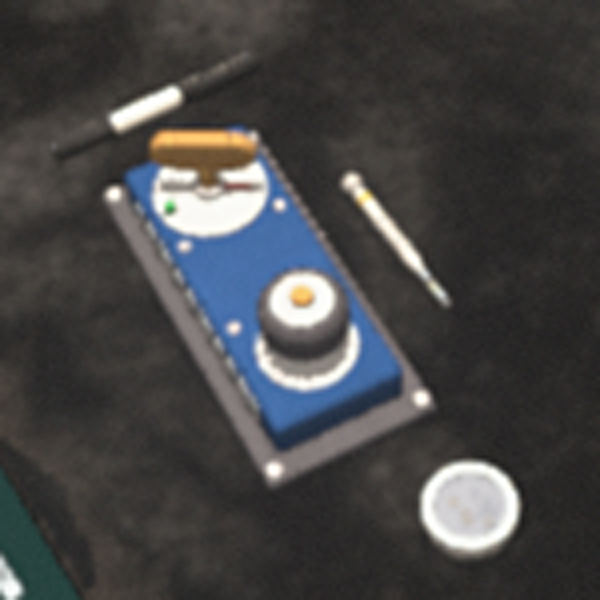

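View pics/d0c.png

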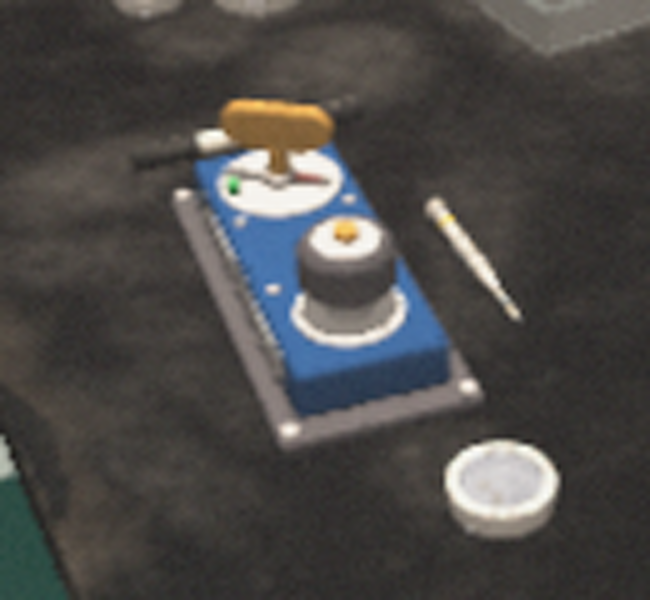

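```bash
python3 - <<'E'
from h import *
np.set_printoptions(precision=1,suppress=True)
for nm,u,v,z in [('sc nw',248.5,188.5,9),('sc sw',288.5,257.5,9),('sc se',325.5,239.5,9),('sc ne',283,174,9),('stub',295.5,214,80),('wing',271,177.5,67),('hub',220+208/4,140+186/4,38),('wingL',220+150/4,140+147/4,67),('wingR',220+256/4,140+150/4,67),('post',220+169/4,140+208/4,40),('ptr tip',220+252/4,140+186/4,42),('mk a',220+55/4,140+155/4,6),('mk b',220+258/4,140+60/4,6),('sd a',220+350/4,140+180/4,6),('sd b',220+448/4,140+302/4,6),('tin',220+470/4,140+505/4,14)]:
    print(nm,atz('scene',u,v,z))
for nm,u,v,z in [('stub',230+345/5,160+231/5,80),('wing',230+277/5,160+126/5,67),('sw',230+289/5,160+430/5,9),('nw',230+183/5,160+196/5,9),('se',230+469/5,160+386/5,9)]:
    print('side',nm,atz('side',u,v,z))
E
```

```text
sc nw [440.2  93.    9. ]
sc sw [ 422.5 -108.7    9. ]
sc se [ 507.1 -115.8    9. ]
sc ne [526.2  85.7   9. ]
stub [467.3 -71.4  80. ]
wing [478.8  46.4  67. ]
hub [477.5  46.   38. ]
wingL [456.2  64.5  67. ]
wingR [501.4  30.7  67. ]
post [452.   43.2  40. ]
ptr tip [495.7  29.4  42. ]
mk a [426.6 140.2   6. ]
mk b [561.1 137.5   6. ]
sd a [556.2  28.2   6. ]
sd b [553.7 -72.4   6. ]
tin [ 490.2 -182.1   14. ]
side stub [466.6 -73.1  80. ]
side wing [478.  44.  67.]
side sw [ 422.1 -108.8    9. ]
side nw [439.4  90.1   9. ]
side se [ 506.7 -116.     9. ]
```

```bash
python3 -m handwheel '{"xyz":[[10,-17,-2],[30,-51,-6],[55,-94,-12],[80,-137,-17],[105,-180,-22],[130,-223,-27],[155,-266,-33],[180,-309,-38],[205,-352,-43],[230,-395,-48],[255,-438,-54],[275,-472,-58],[286,-490,-60],[290,-497,-61],[290,-497,-61],[290,-497,-61]],"dr":[[0,0,-1],[0,0,-2],[0,0,-4],[0,0,-6],[0,0,-8],[0,0,-10],[0,0,-12],[0,0,-14],[0,0,-15],[0,0,-16],[0,0,-17],[0,0,-18],[0,0,-18],[0,0,-18],[0,0,-18],[0,0,-18]],"grip":[100,100,100,100,100,100,100,100,100,100,100,100,100,100,100,100]}' 40; python3 - <<'E'
from h import *
np.set_printoptions(precision=2,suppress=True)
p=pose();print(p, robot.sense()['contact_force'])
im=robot.capture('wrist');cv2.imwrite('pics/w1.png',im[:,:,::-1])
for X in [(478.5,46.3,67),(478.5,46.3,80),(468.5,-70,80)]: print(proj('wrist',X,p))
E
```

```text
time_s: 1.75
position: [477.7, 47.2, 170.0]
orientation: [[0.603, 0.798, -0.001], [0.798, -0.603, 0.001], [-0.0, -0.001, -1.0]]
contact_force: [-0.1, 0.8, 0.3]
gripper_width: 0.999
(array([477.66,  47.18, 170.05]), array([[ 0.6,  0.8, -0. ],
       [ 0.8, -0.6,  0. ],
       [-0. , -0. , -1. ]])) [-0.06  0.84  0.3 ]
[319.15 200.01]
[319.16 204.71]
[204.27 273.65]
```

View pics/w1.png

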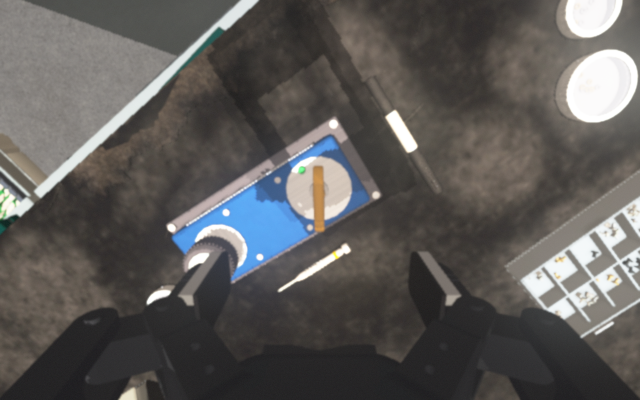

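```bash
python3 - <<'E'
from h import *
im=cv2.imread('pics/w1.png')[:,:,::-1]
crop(im,160,110,400,290,3.3,'pics/w1c.png')
E
```

```text
(no output)
```

View pics/w1c.png

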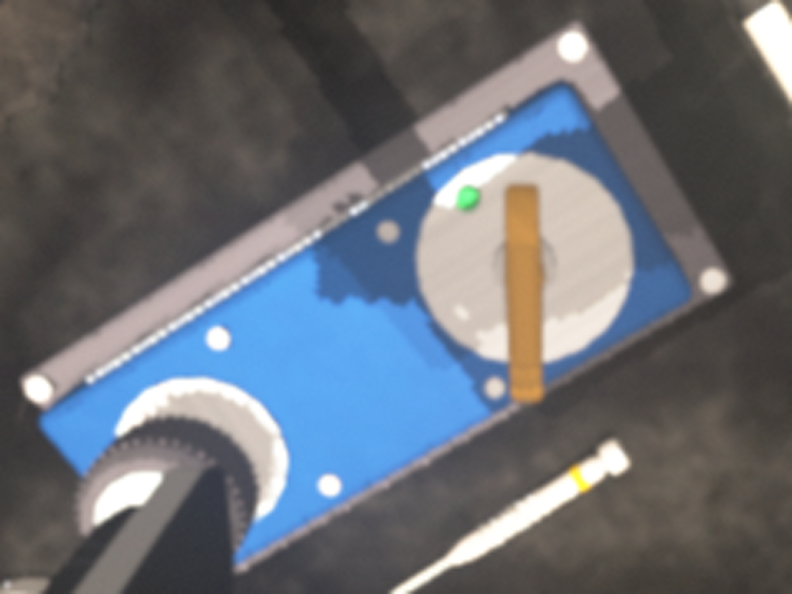

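```bash
python3 - <<'E'
from h import *
np.set_printoptions(precision=2,suppress=True)
p=(np.array([477.66,47.18,170.05]),pose()[1])
f=lambda a,b,z:atz('wrist',160+a/3.3,110+b/3.3,z,p)
A=f(522,188,67);B=f(527,398,67);print(A,B,(A+B)/2,np.linalg.norm(A-B),np.degrees(np.arctan2(*(B-A)[1::-1])))
for q in [(572,45,9),(713,281,9),(38,388,9)]: print(f(*q))
print('post',f(468,197,40),'disc',f(524,257,34))
E
```

```text
[455.59  62.64  67.  ] [500.97  29.93  67.  ] [478.28  46.28  67.  ] 55.93970163953229 -35.783777647256144
[439.19  93.27   9.  ]
[523.93  85.94   9.  ]
[ 421.89 -108.87    9.  ]
post [452.64  46.15  40.  ] disc [476.76  47.22  34.  ]
```

```bash
python3 -m handwheel '{"xyz":[[0.5,-0.8,-15],[0.5,-0.8,-40],[0.5,-0.8,-70],[0.5,-0.8,-95],[0.5,-0.8,-112],[0.5,-0.8,-120],[0.5,-0.8,-120],[0.5,-0.8,-120],[0.5,-0.8,-120],[0.5,-0.8,-120],[0.5,-0.8,-120],[0.5,-0.8,-120]],"dr":[[0,0,1],[0,0,1],[0,0,1],[0,0,1],[0,0,1],[0,0,1],[0,0,1],[0,0,1],[0,0,1],[0,0,1],[0,0,1],[0,0,1]],"grip":[100,100,100,100,100,60,40,25,0,0,0,0]}' 40; python3 - <<'E'
from h import *
s=robot.sense();print(s['wrist_torque'],s['gripper_width'],s['joint_pos'])
im=robot.capture('wrist');cv2.imwrite('pics/w2.png',im[:,:,::-1])
im=robot.capture('side');crop(im,200,130,400,280,4,'pics/d2.png')
E
```

```text
time_s: 3.0
position: [479.6, 45.1, 51.4]
orientation: [[0.589, 0.808, 0.001], [0.808, -0.589, -0.001], [0.0, 0.002, -1.0]]
contact_force: [-1.8, -1.9, 7.0]
gripper_width: 0.097
[-0.25061269  0.31386244  0.14685716] 0.09680510991888963 [-8.58265945e-02  2.46684465e-01  1.91519698e+00 -7.22034565e-04
  9.78276248e-01 -1.02593650e+00]
```

View pics/w2.png

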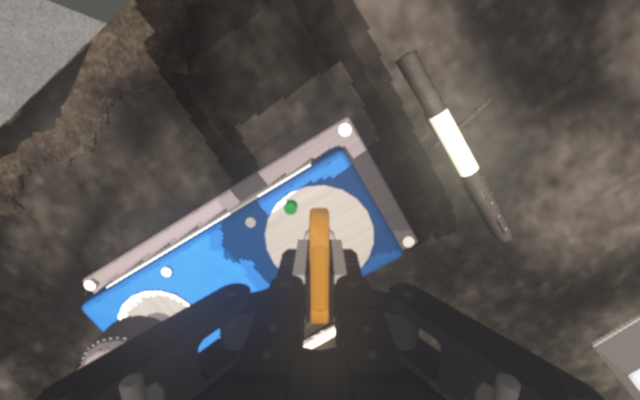

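View pics/d2.png

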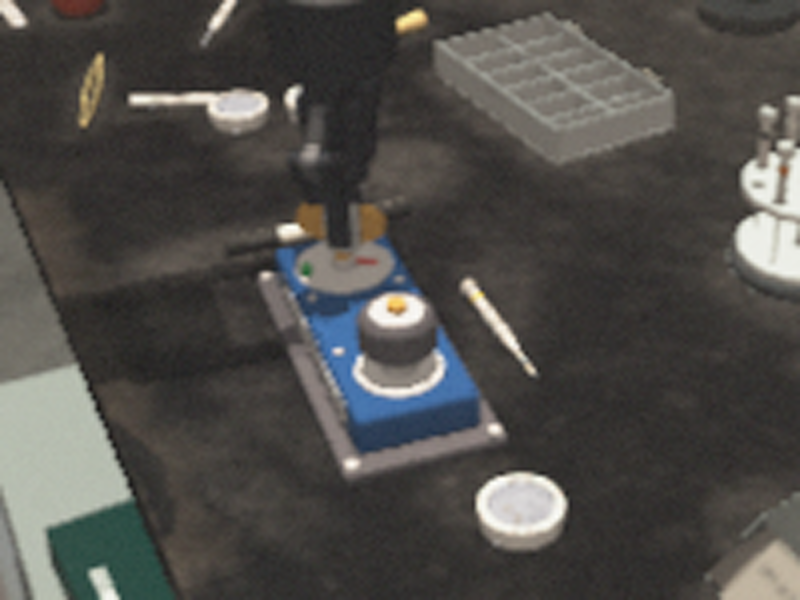

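```bash
python3 -m handwheel '{"xyz":[[0,0,0],[-0.1,0,0],[-0.2,0,0],[-0.3,0,0],[-0.4,0,0],[-0.5,0,0],[-0.6,0,0],[-0.6,0,0]],"dr":[[0,0,-3],[0,0,-9],[0,0,-16],[0,0,-23],[0,0,-30],[0,0,-36],[0,0,-40],[0,0,-40]],"grip":[0,0,0,0,0,0,0,0]}'; python3 - <<'E'
from h import *
s=robot.sense();print(s['wrist_torque'],s['gripper_width'],s['joint_pos'])
E
```

```text
time_s: 3.9
position: [478.1, 44.1, 51.3]
orientation: [[0.971, 0.239, -0.001], [0.239, -0.971, -0.002], [-0.001, 0.002, -1.0]]
contact_force: [-4.6, -4.8, 8.4]
gripper_width: 0.094
[-0.78339955  0.74347634 -0.0423338 ] 0.09391661901646173 [-0.08681805  0.24525168  1.91717525 -0.00308792  0.97985085 -0.32653132]
```

```bash
python3 -m handwheel '{"xyz":[[-0.1,0,0],[-0.3,0.1,0],[-0.4,0.2,0],[-0.6,0.3,0],[-0.8,0.4,0],[-1,0.5,0],[-1.2,0.8,0],[-1.4,1.1,0],[-1.5,1.3,0],[-1.5,1.3,0]],"dr":[[0,0,-3],[0,0,-10],[0,0,-18],[0,0,-26],[0,0,-34],[0,0,-42],[0,0,-50],[0,0,-58],[0,0,-64],[0,0,-64]],"grip":[0,0,0,0,0,0,0,0,0,0]}'; python3 - <<'E'
from h import *
s=robot.sense();print(s['wrist_torque'],s['gripper_width'],s['joint_pos'],np.degrees(np.arctan2(*s['orientation'][1::-1,0])))
im=robot.capture('wrist');cv2.imwrite('pics/w3.png',im[:,:,::-1])
E
```

```text
time_s: 4.9
position: [475.4, 45.0, 51.3]
orientation: [[0.64, -0.768, -0.004], [-0.768, -0.64, -0.003], [0.0, 0.005, -1.0]]
contact_force: [-7.3, -6.5, 12.8]
gripper_width: 0.099
[-1.03316872  1.16939381 -0.02869761] 0.09861026180682327 [-0.08467049  0.24216898  1.92123916 -0.00434148  0.9815195   0.79354518] -50.17943026624961
```

View pics/w3.png

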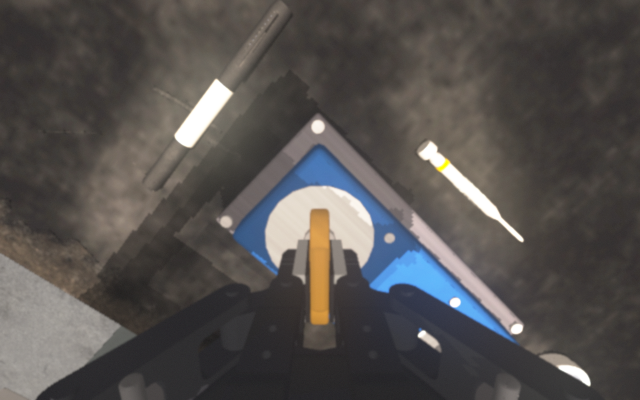

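```bash
python3 -m handwheel '{"xyz":[[0,0.1,0.2],[0,0.3,0.4],[-0.1,0.5,0.5],[-0.2,0.7,0.5],[-0.2,0.8,0.5],[-0.2,0.8,0.5]],"dr":[[0,0,-4],[0,0,-11],[0,0,-18],[0,0,-24],[0,0,-28],[0,0,-28]],"grip":[0,0,0,0,0,0]}'; python3 - <<'E'
from h import *
s=robot.sense();print(s['wrist_torque'],s['gripper_width'],s['joint_pos'][5],np.degrees(np.arctan2(*s['orientation'][1::-1,0])))
im=robot.capture('side');crop(im,200,130,400,280,4,'pics/d4.png')
E
```

```text
time_s: 5.55
position: [474.9, 46.1, 51.4]
orientation: [[0.208, -0.978, -0.004], [-0.978, -0.208, -0.003], [0.002, 0.005, -1.0]]
contact_force: [-7.3, -5.3, 10.1]
gripper_width: 0.095
[-0.72874449  1.19998441  0.85862478] 0.09493352493867058 1.2808939076378536 -77.96990683554222
```

View pics/d4.png

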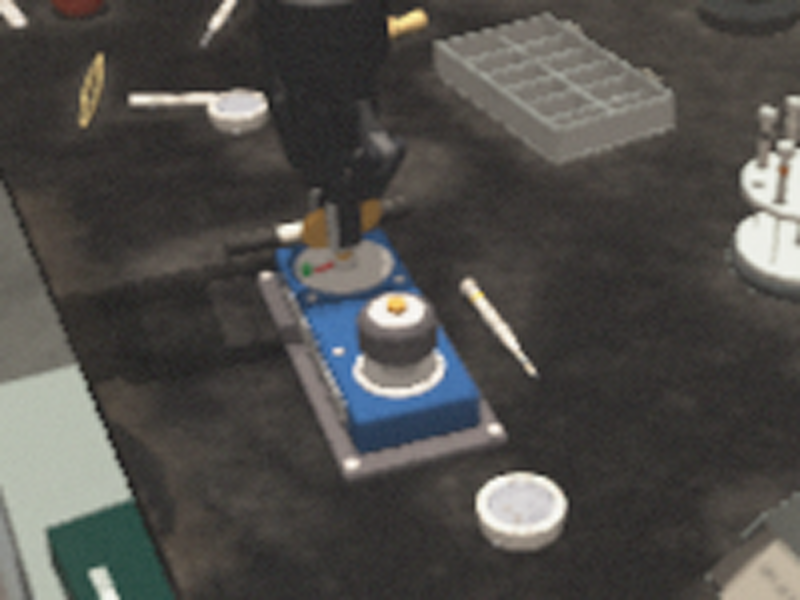

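```bash
python3 -m handwheel '{"xyz":[[0,0,0],[0,0,0],[0,0,0]],"dr":[[0,0,-2],[0,0,-4],[0,0,-4]],"grip":[0,0,0]}'; python3 - <<'E'
from h import *
s=robot.sense();print(s['wrist_torque'],s['gripper_width'],s['joint_pos'][5],np.degrees(np.arctan2(*s['orientation'][1::-1,0])))
im=robot.capture('scene');crop(im,200,120,350,260,5,'pics/s5.png')
E
```

```text
time_s: 5.9
position: [474.8, 46.1, 51.5]
orientation: [[0.145, -0.989, -0.004], [-0.989, -0.145, -0.004], [0.004, 0.005, -1.0]]
contact_force: [-7.4, -5.5, 10.2]
gripper_width: 0.097
[-0.59219628  1.20881677  1.96239169] 0.09702845343290381 1.3470219092822542 -81.68205093540732
```

View pics/s5.png

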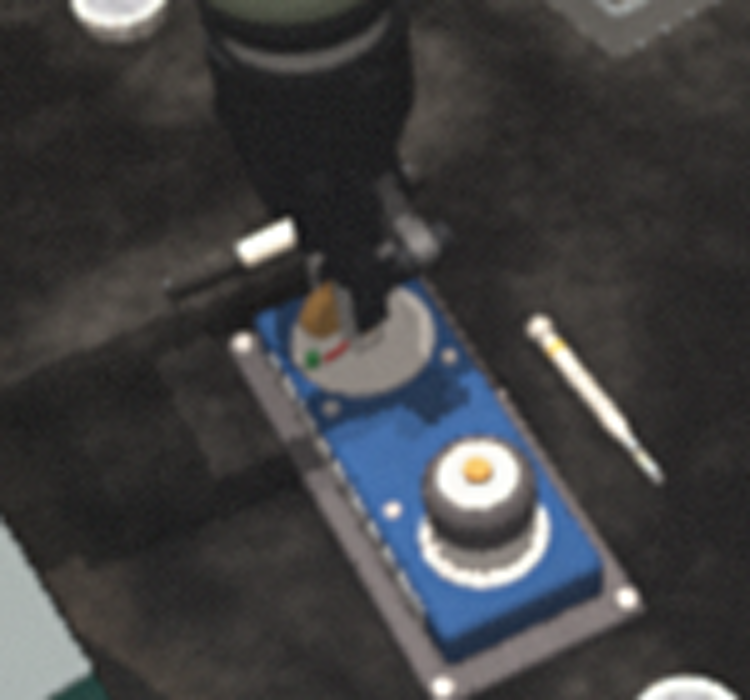

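```bash
python3 -m handwheel '{"xyz":[[0,0,0],[0,0,0],[0,0,0],[0,0,0],[0,0,0],[0,0,0],[0,0,0],[0,0,10],[0,0,30],[0,0,60],[0,0,90],[0,0,110]],"dr":[[0,0,3],[0,0,6],[0,0,6],[0,0,6],[0,0,6],[0,0,6],[0,0,6],[0,0,6],[0,0,6],[0,0,6],[0,0,6],[0,0,6]],"grip":[0,0,30,60,100,100,100,100,100,100,100,100]}'; python3 - <<'E'
from h import *
s=robot.sense();print(s['wrist_torque'],s['gripper_width'],s['joint_pos'][5],np.degrees(np.arctan2(*s['orientation'][1::-1,0])))
p=pose();print(p)
im=robot.capture('wrist');cv2.imwrite('pics/w6.png',im[:,:,::-1])
E
```

```text
time_s: 7.15
position: [477.8, 47.5, 163.9]
orientation: [[0.24, -0.971, 0.004], [-0.971, -0.24, -0.0], [0.001, -0.004, -1.0]]
contact_force: [0.7, -0.2, -0.1]
gripper_width: 0.999
[-0.01111854 -0.02278175 -0.02900762] 0.9987206645422686 1.2472135859065572 -76.12397121584496
(array([477.84994451,  47.54468099, 163.86233395]), array([[ 2.39821733e-01, -9.70809055e-01,  3.91346040e-03],
       [-9.70816241e-01, -2.39824458e-01, -2.35653327e-04],
       [ 1.16731790e-03, -3.74273612e-03, -9.99992315e-01]]))
```

View pics/w6.png

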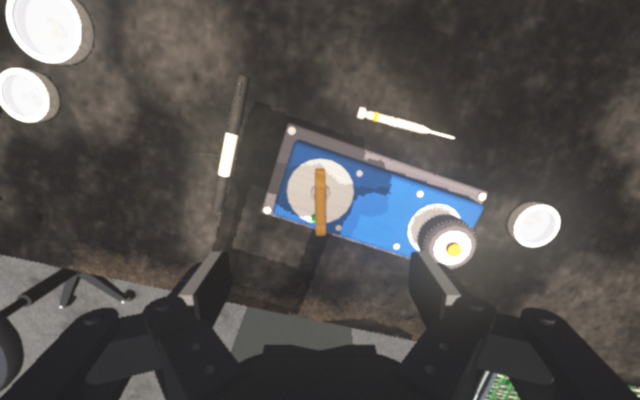

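```bash
python3 - <<'E'
from h import *
np.set_printoptions(precision=2,suppress=True)
p=pose();print(p[0],robot.sense()['time_s'])
im=cv2.imread('pics/w6.png')[:,:,::-1]
crop(im,260,130,490,280,3.4,'pics/w6c.png')
crop(robot.capture('scene'),220,140,370,290,5,'pics/s6.png')
print(atz('wrist',454,249,80,p),proj('wrist',(468.5,-70,80),p))
E
```

```text
[480.04  47.44 166.92] 7.2
[469.83 -70.27  80.  ] [453.11 250.35]
```

View pics/w6c.png

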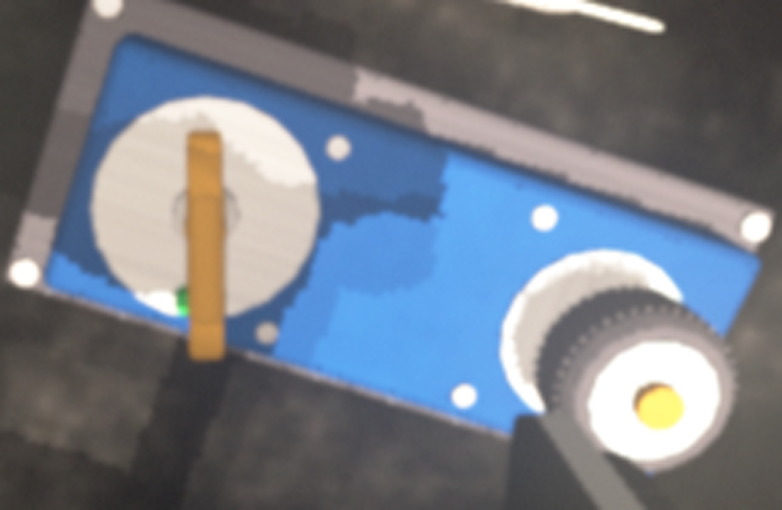

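View pics/s6.png

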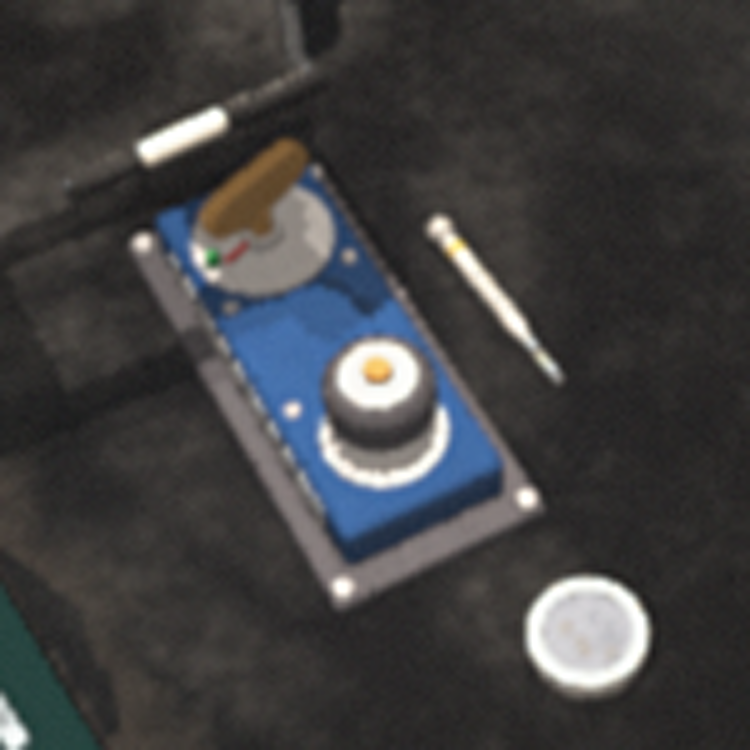

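```bash
python3 -m handwheel '{"xyz":[[-1,-8,0],[-2,-18,0],[-3,-28,0],[-4,-38,0],[-5,-48,0],[-5,-58,0],[-6,-68,0],[-7,-78,0],[-8,-88,0],[-9,-98,0],[-9,-106,0],[-10,-112,0],[-10,-117,0],[-10,-117,0],[-10,-117,0],[-10,-117,0],[-10,-117,0],[-10,-117,0]],"dr":[[0,0,4],[0,0,11],[0,0,19],[0,0,27],[0,0,35],[0,0,43],[0,0,51],[0,0,59],[0,0,67],[0,0,75],[0,0,83],[0,0,91],[0,0,99],[0,0,107],[0,0,113],[0,0,116],[0,0,116],[0,0,116]],"grip":[100,100,100,100,100,100,100,100,100,100,100,100,100,100,100,100,100,100]}'; python3 - <<'E'
from h import *
np.set_printoptions(precision=2,suppress=True)
p=pose();print(p)
im=robot.capture('wrist');cv2.imwrite('pics/w7.png',im[:,:,::-1]);crop(im,210,110,430,280,3.5,'pics/w7c.png')
print(pose()[0],proj('wrist',(468.5,-70,80),p))
E
```

```text
time_s: 9.05
position: [466.1, -69.2, 160.1]
orientation: [[0.768, 0.64, -0.001], [0.64, -0.768, 0.0], [-0.001, -0.001, -1.0]]
contact_force: [0.2, -0.6, -0.7]
gripper_width: 1.002
(array([466.06, -69.24, 160.05]), array([[ 0.77,  0.64, -0.  ],
       [ 0.64, -0.77,  0.  ],
       [-0.  , -0.  , -1.  ]]))
[466.19 -69.28 160.22] [321.28 209.78]
```

View pics/w7c.png

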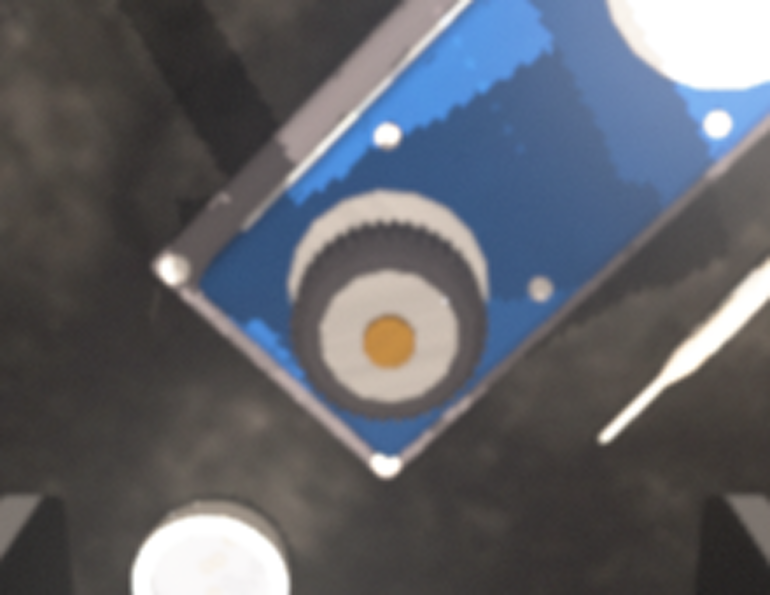

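```bash
python3 -m handwheel '{"xyz":[[1.7,0,-15],[1.7,0,-40],[1.7,0,-65],[1.7,0,-90],[1.7,0,-105],[1.7,0,-112],[1.7,0,-116],[1.7,0,-116],[1.7,0,-116],[1.7,0,-116],[1.7,0,-116]],"dr":[[0,0,0],[0,0,0],[0,0,0],[0,0,0],[0,0,0],[0,0,0],[0,0,0],[0,0,0],[0,0,0],[0,0,0],[0,0,0]],"grip":[100,100,100,100,100,100,80,60,40,40,40]}' 50; python3 - <<'E'
from h import *
s=robot.sense();print(s['wrist_torque'],s['gripper_width'],s['position'],s['contact_force'])
crop(robot.capture('side'),220,130,380,280,5,'pics/d8.png')
E
```

```text
time_s: 10.2
position: [468.5, -70.1, 45.6]
orientation: [[0.767, 0.641, 0.001], [0.641, -0.767, -0.001], [-0.0, 0.001, -1.0]]
contact_force: [-3.1, -3.7, 2.8]
gripper_width: 0.494
[-0.43003373  0.31863714 -0.02895469] 0.4935476117641748 [468.53717583 -70.12802287  45.60038188] [-3.08377474 -3.73521109  2.76231573]
```

View pics/d8.png

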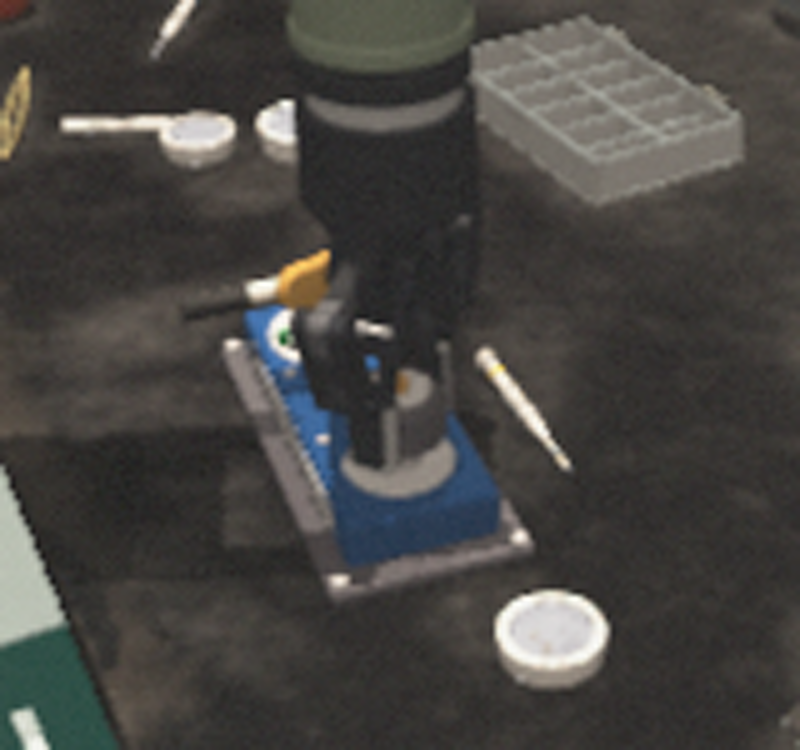

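```bash
python3 -m handwheel '{"xyz":[[0,0,0],[0,0,-1],[0,0,-2],[0,0,-3],[0,0,-3],[0,0,-3]],"dr":[[0,0,0],[0,0,0],[0,0,0],[0,0,0],[0,0,0],[0,0,0]],"grip":[20,20,20,20,20,20]}' 60; python3 - <<'E'
from h import *
s=robot.sense();print(s['wrist_torque'],s['gripper_width'],s['position'],s['contact_force'])
E
```

```text
time_s: 10.85
position: [468.6, -70.1, 43.5]
orientation: [[0.767, 0.641, -0.0], [0.641, -0.767, -0.001], [-0.001, 0.001, -1.0]]
contact_force: [-7.2, -3.4, 13.9]
gripper_width: 0.49
[-0.52045883  1.17727541  0.04115995] 0.48997432171182365 [468.58922912 -70.14603411  43.53920413] [-7.17289681 -3.36628726 13.90240449]
```

```bash
python3 -m handwheel '{"xyz":[[0,0,0.5],[0,0,0.5],[0,0,0.5],[0,0,0.5],[0,0,0.5],[0,0,0.5]],"dr":[[0,0,-2],[0,0,-6],[0,0,-11],[0,0,-16],[0,0,-20],[0,0,-20]],"grip":[20,20,20,20,20,20]}' 60; python3 - <<'E'
from h import *
s=robot.sense();print(s['wrist_torque'],s['gripper_width'],s['position'],s['contact_force'])
E
```

```text
time_s: 11.45
position: [468.1, -70.3, 43.7]
orientation: [[0.941, 0.339, -0.001], [0.339, -0.941, -0.002], [-0.002, 0.001, -1.0]]
contact_force: [-7.4, -4.4, 12.1]
gripper_width: 0.491
[-0.76480588  1.23522155 -0.11251868] 0.4914496009230741 [468.12096895 -70.34993137  43.66288032] [-7.36789205 -4.44756571 12.13759283]
```

```bash
for i in 1; do python3 -m handwheel '{"xyz":[[-0.3,-0.2,0],[-0.5,-0.3,0],[-0.5,-0.3,0]],"dr":[[0,0,-4],[0,0,-8],[0,0,-8]],"grip":[20,20,20]}'; done; python3 -m handwheel '{"xyz":[[0,0,0],[0,0,0],[0,0,0]],"dr":[[0,0,-4],[0,0,-8],[0,0,-8]],"grip":[20,20,20]}'
```

```text
time_s: 11.75
position: [467.9, -70.4, 43.7]
orientation: [[0.979, 0.205, -0.0], [0.205, -0.979, -0.001], [-0.001, 0.001, -1.0]]
contact_force: [-6.5, -3.3, 12.3]
gripper_width: 0.494
time_s: 12.05
position: [467.6, -70.5, 43.6]
orientation: [[0.998, 0.067, -0.001], [0.067, -0.998, -0.001], [-0.001, 0.001, -1.0]]
contact_force: [-7.0, -4.9, 12.6]
gripper_width: 0.494
```

```bash
python3 -m handwheel '{"xyz":[[0,0,0],[0,0,0],[0,0,0]],"dr":[[0,0,-4],[0,0,-8],[0,0,-8]],"grip":[20,20,20]}'
```

```text
time_s: 12.35
position: [467.4, -70.5, 42.8]
orientation: [[0.997, -0.073, -0.001], [-0.073, -0.997, -0.001], [-0.001, 0.001, -1.0]]
contact_force: [-4.8, -4.8, 4.5]
gripper_width: 0.493
```

```bash
python3 -c "
from h import *
print(robot.sense()['wrist_torque'])"; python3 -m handwheel '{"xyz":[[-0.2,0,0],[-0.2,0,0],[-0.2,0,0]],"dr":[[0,0,-4],[0,0,-8],[0,0,-8]],"grip":[20,20,20]}'; python3 -c "
from h import *
print(robot.sense()['wrist_torque'])"
```

```text
[-0.75898429  0.695615   -0.09896546]
time_s: 12.65
position: [467.2, -70.5, 42.6]
orientation: [[0.978, -0.211, -0.001], [-0.211, -0.978, -0.001], [-0.001, 0.002, -1.0]]
contact_force: [-5.4, -4.5, 4.6]
gripper_width: 0.495
[-0.81990771  0.68456663 -0.01940921]
```

```bash
python3 -m handwheel '{"xyz":[[0,0,-1],[0,0,-2],[0,0,-3],[0,0,-3]],"dr":[[0,0,0],[0,0,0],[0,0,0],[0,0,0]],"grip":[20,20,20,20]}'
```

```text
time_s: 13.05
position: [467.2, -70.5, 39.6]
orientation: [[0.978, -0.21, -0.001], [-0.21, -0.978, -0.001], [-0.001, 0.002, -1.0]]
contact_force: [-5.1, -3.7, 5.0]
gripper_width: 0.493
```

```bash
python3 -m handwheel '{"xyz":[[0,0,-1],[0,0,-2],[0,0,-3],[0,0,-4],[0,0,-4],[0,0,-4]],"dr":[[0,0,0],[0,0,0],[0,0,0],[0,0,0],[0,0,0],[0,0,0]],"grip":[20,20,20,20,20,20]}' 60;python3 -c "
from h import *
crop(robot.capture('side'),220,130,380,280,5,'pics/d9.png')
s=robot.sense();print(s['wrist_torque'],s['contact_force'],s['position'])"
```

```text
time_s: 13.65
position: [467.2, -70.5, 37.1]
orientation: [[0.978, -0.209, -0.002], [-0.209, -0.978, -0.001], [-0.001, 0.002, -1.0]]
contact_force: [-8.9, -3.5, 16.6]
gripper_width: 0.495
[-0.58141269  1.49062117  0.01427296] [-9.57206099 -2.92650423 17.66891291] [467.23632009 -70.50623267  37.11320564]
```

View pics/d9.png

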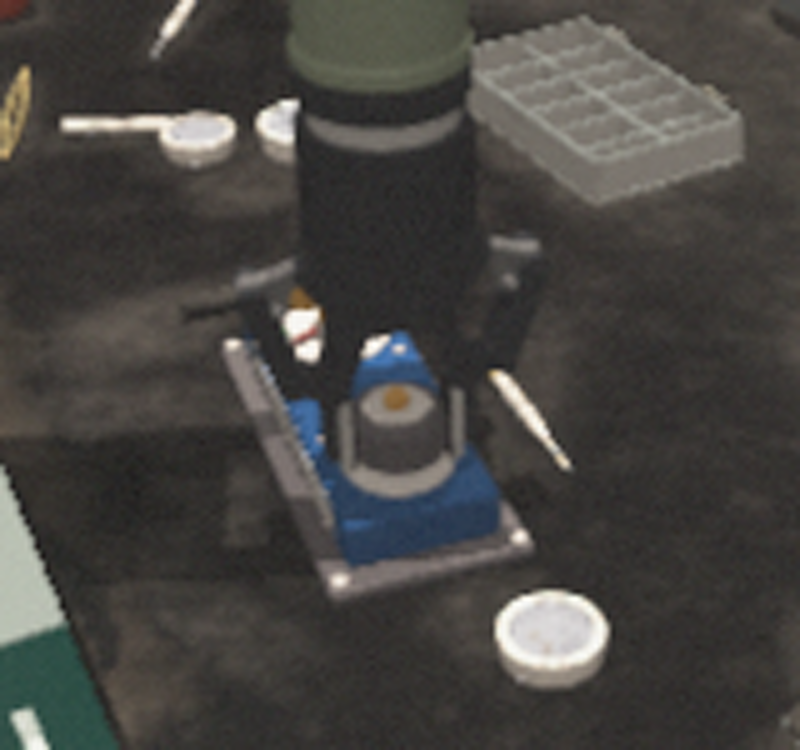

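```bash
python3 -m handwheel '{"xyz":[[-0.3,0,-0.5],[-0.5,-0.2,-1],[-0.5,-0.2,-1],[-0.5,-0.2,-1]],"dr":[[0,0,0],[0,0,0],[0,0,0],[0,0,0]],"grip":[20,20,20,20]}' 70;python3 -c "
from h import *
c=robot.capture('wrist');cv2.imwrite('pics/w10.png',c[:,:,::-1])
crop(robot.capture('scene'),240,150,370,270,6,'pics/s10.png')
s=robot.sense();print(s['wrist_torque'],s['contact_force'],s['position'])
for z in (71,76.5,80,85):print(z,proj('scene',(468,-69.8,z)),proj('side',(468,-69.8,z)))"
```

```text
time_s: 14.1
position: [467.3, -70.5, 37.1]
orientation: [[0.978, -0.21, -0.001], [-0.21, -0.978, -0.001], [-0.001, 0.001, -1.0]]
contact_force: [-11.0, -2.4, 23.2]
gripper_width: 0.492
[-0.28299466  1.77590623 -0.02566317] [-10.52718101  -1.17174394  22.62669307] [467.26738316 -70.53691599  37.06527989]
71 [295.62918941 215.92308356] [299.17688532 208.6031992 ]
76.5 [295.45794788 214.309354  ] [299.07982584 206.58174004]
80 [295.34803243 213.27354317] [299.01770179 205.28788142]
85 [295.18972003 211.78165387] [298.92846447 203.42933449]
```

View pics/w10.png

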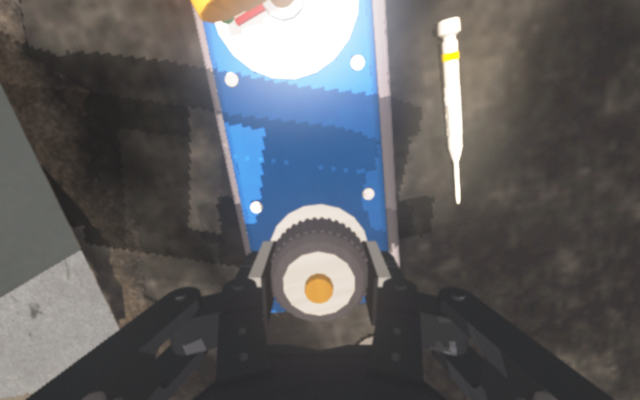

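View pics/s10.png

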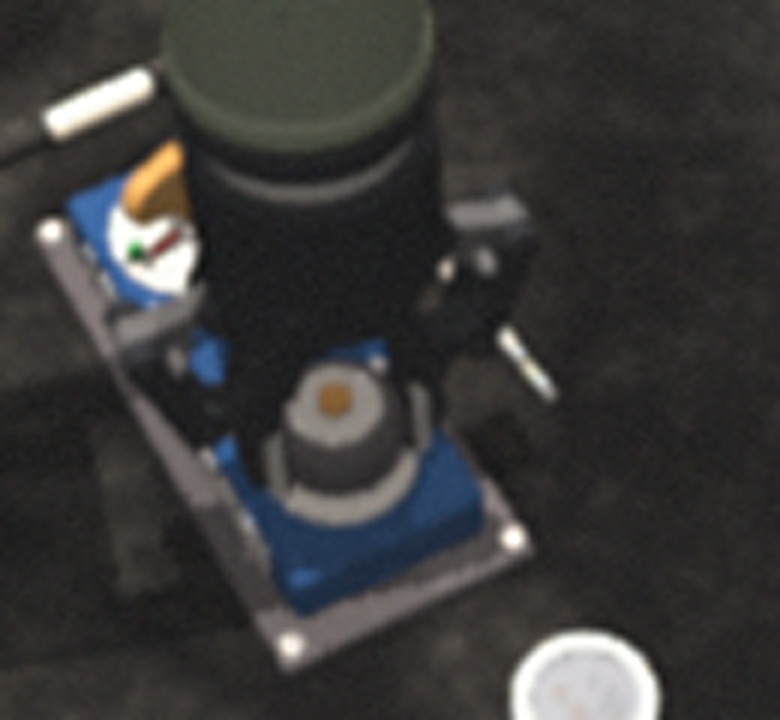

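```bash
python3 - <<'E'
from h import *
np.set_printoptions(precision=1,suppress=True)
crop(robot.capture('side'),265,190,345,240,10,'pics/d11.png')
R=pose()[1];c=np.array([467.7,-70,0])
for sx in(-1,1):
  for yy in (-11,11):
    for z in (34,38,42,46,50):
        X=c+R[:,0]*sx*24+R[:,1]*yy;X[2]=z
        q=proj('side',X);print(sx,yy,z,(q-[265,190])*10)
E
```

```text
-1 -11 34 [235.8 306.2]
-1 -11 38 [234.9 292.3]
-1 -11 42 [233.9 278.2]
-1 -11 46 [232.9 264.1]
-1 -11 50 [232.  249.9]
-1 11 34 [251.2 363.2]
-1 11 38 [250.3 349.1]
-1 11 42 [249.3 334.9]
-1 11 46 [248.4 320.6]
-1 11 50 [247.5 306.2]
1 -11 34 [440.3 276.6]
1 -11 38 [439.9 262.7]
1 -11 42 [439.4 248.7]
1 -11 46 [439.  234.7]
1 -11 50 [438.6 220.6]
1 11 34 [459.8 332.3]
1 11 38 [459.4 318.3]
1 11 42 [459.  304.1]
1 11 46 [458.6 290. ]
1 11 50 [458.2 275.7]
```

View pics/d11.png

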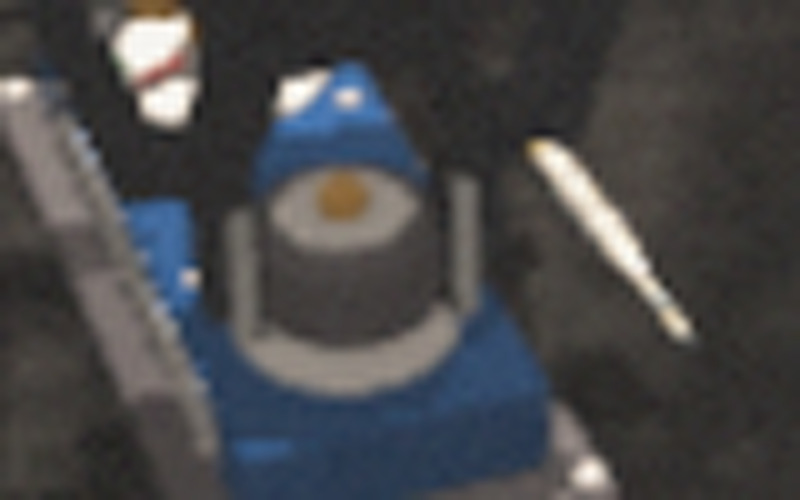

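```bash
python3 - <<'E'
from h import *
s=robot.sense();print(s['time_s'],s['contact_force'],s['position'],s['gripper_width'])
print(robot.close_job())
E
```

```text
14.25 [-11.25031325  -1.95902898  23.20436875] [467.26158644 -70.55267268  37.04919578] 0.4903293442405417
the job is handed in; nothing more can be done
None
```

The stand is ready and I handed the job in at 14.3 s, with the gripper still holding the collar pushed home. No verdict was reported.

- **Key:** I wound it about 130° clockwise in one grip, in several partial turns. It met a firm stop: the torque on the wrist rose to about 2 N m. After I released it, the red pointer still sat beside the green post, though a sub-pixel gap cannot be ruled out from the images. It turned less than the full 2.8 rad, so it probably started partly wound.
- **Collar:** I pressed it lightly and turned it about 52° clockwise. The pin caught at about 44°, where the push force dropped from 12 N to 4.5 N and the collar sank. I then pushed it down until it stopped, and 1 mm more of commanded push did not move it. It is held with about 23 N of push and a 70 N grip setting.
- **One disagreement:** the arm's own reading shows 8.5 mm of downward travel, not 9 mm. The collar's stub moved by about 9 mm in both the scene and side views. The fingertips looked about 6 mm clear of the housing, so I took the stop to be the collar fully home.
- **Loose items:** I did not touch the marker, tin or screwdriver. They looked unmoved in the last pictures, though I did not re-measure them.

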